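# Set the T-bolt for the clamping strap

## Robot

A 7-joint arm with a two-finger parallel gripper is mounted at the origin on the work surface. World frame = base frame: x ahead of the robot, y to its left, z up, the work surface at z = 0. Lengths are in m, angles in rad, forces in N, time in s.
With the tool pointing down it reaches from about 0.375 to 0.925 m from the base axis. Payload 3.1 kg.
Tool frame: the origin (TCP) lies between the finger pads; the fingertips stand 19 mm ahead of it and the grasp point (between the pads) is the TCP; z points along the fingers, y is the line along which they close (so a half turn about z gives the same grasp; the last joint's range is limited). The gripper opens to 85 mm and grips with 20 to 120 N. Pads are 22 mm wide; open, the fingers measure 114 mm over their backs; the gripper's body (76 mm by 85 mm) begins 54 mm behind the grasp point. The pads swing forward as they close: fully open they stand 13 mm farther back than shut.
Start: joints at [-1.224, 0.383, 0.044, 1.598, -0.018, 1.161, -0.05], TCP at [0.28, 0.587, 0.25] pointing down, gripper open.
Joint ranges: [-2.61, 2.61], [-0.41, 2.15], [-1.48, 1.57], [0, 2.5], [-1.57, 4.71], [0.05, 1.97], [-2.85, 2.85]. Speed limits (rad/s): [2.79, 2.79, 3.14, 3.14, 3.14, 3.14, 3.14].

## Interface

Orientations are given as a unit quaternion [x, y, z, w].
In Python, from bench import move_ptp, movel, move_j, move_gripper, pause, inverse_kinematics, read_camera, camera_params, MotionError, sign_off, look_for, tip_of, read_time_s, read_qpos, read_joint_vel, read_effort, read_eef_pos, read_tcp_rot, read_ft_force, read_ft_torque, read_finger_gap, read_grasp_force gives the robot as it stands. Calls block until the motion is done:
- move_ptp(position, orientation): joint-space move of the TCP to a pose.
- movel(position, orientation=None, speed=0.15): straight line of the TCP; orientation=None keeps the orientation; speed is the mean speed in m/s.
- move_j(angles): joint-space move.
- move_gripper(opening, effort=None): finger opening in m; effort is the grip in N (None keeps the last); returns when the fingers have stopped.
- pause(seconds).
- inverse_kinematics(position, orientation): joint angles nearest the present ones, or None.
- read_camera(name): name is "side" or "top"; returns the picture (384x512x3 uint8, red, green, blue); there is no depth.
- camera_params(name): a dict with "K" (3x3 intrinsics, pixels), "camera_from_world" (4x4, takes a point from world to camera coordinates). Camera axes: x right, y down, z forward; pixel columns grow to the right and rows downward; lengths in m; the calibration is good to about 2 mm. A picture is of the moment at which its call begins. camera_params takes no time and is no camera call.
A pose or a line that the arm cannot do raises MotionError and nothing moves.
- sign_off(): hands the job in; it is judged then, once.
Trained networks look in the newest picture that a camera, given by its name, has taken for a name from the list of things; names that differ only in an ending like _2 or _b are one class to them, and where a whole thing is asked for, a point or a joint stands for the part that bears it (a point fixed in the world has none). Each returns a list of dicts, best first, with "confidence" (0 to 1); they miss things now and then, are a little off and sometimes report something else, mostly with a low value. They report only what shows in the picture. A call takes as long as a camera call. They do not tell look-alikes from the thing itself.
- look_for(camera, name): "at" ([column, row] in pixels, amid what is visible of it).
- tip_of(camera, name): "at" ([column, row] in pixels: a listed point, or the origin of a listed thing).
Readings, each from a call of its own:
- read_time_s(): time.
- read_qpos(): joint angles.
- read_joint_vel(): joint speeds.
- read_effort(): joint torques, N m.
- read_eef_pos(): TCP position.
- read_tcp_rot(): TCP orientation.
- read_ft_force(): force on the tool from outside, world axes, zero at the start.
- read_ft_torque(): the same for the moment, N m.
- read_finger_gap(): finger opening in m.
- read_grasp_force(): force on a finger pad.
Only numpy, scipy, OpenCV 4.12 (cv2) and the standard library are available. Lean on these libraries where they do the work, as an engineer would, in place of code of your own. Each camera call takes 0.05 s, during which the arm holds its last target. There are 200 camera calls.

## Task

Draw the longest of the three T-bolts straight up out of the wooden rack and lower it, head lengthwise, into the open slot of the T-slotted plate, opposite the middle of the link's narrow waist, in line with the step block. Once the head is down inside, give the bolt a quarter turn so that the head lies square across the slot and catches under its lips, then let go of it, leaving it standing upright. Lower it, do not drop it, and leave the link, the step block and the other two bolts where they are.

Things in the scene. Friction and masses are not known exactly. Their poses are not given: they have to be found in the camera images.
- bolt_long: Longest T-bolt, steel, 0.24 kg, loose, 130 mm long, head down in one rack pocket. Origin: centre of the head's underside; x along the head, z up the shank. Head 34 (x) x 16 (y) x 12 mm; round 16 mm shank from head to top, gripped near the top from any side; a notch across its end lies along the head. Top 145 mm above the bench in the rack, 152 mm in the slot. A half turn about z changes nothing.
- rack: Wooden block, fixed, 210 (x) x 62 (y) x 45 mm high. Origin: centre of its underside on the bench. Three oblong pockets at x = -66, 0 and +66 mm, each 36 mm (x) x 18 mm (y), 30 mm deep (floor 15 mm above the bench), hold one T-bolt each, in any order, heads lengthwise along the rack's x.
- bolt_medium: T-bolt of the same make, 100 mm long, standing in another pocket of the rack (top 115 mm above the bench). Origin and axes as for the longest. Not to be moved.
- bolt_short: T-bolt of the same make, 75 mm long, standing in the remaining pocket of the rack (top 90 mm above the bench). Origin and axes as for the longest. Not to be moved.
- tslot_plate: Steel T-slotted plate, fixed, 260 (x) x 300 (y) x 60 mm high. Origin: centre of its underside. Slots along y at x = -50 (under the link) and +50 mm (open): throat 22 mm wide, 22 mm deep, edges chamfered 2 mm; below it an undercut 40 mm wide, 16 mm high, floor 22 mm above the bench. A head passes the throat only lengthwise along y; in the undercut it turns freely either way.
- slot_mouth (a point): Point on the open slot's centre line, midway along the plate, level with its top face (60 mm above the bench). Axes as the plate's: x across the slot, y along it, z up.
- link: Welded link arm, dark steel, 2.2 kg, loose on the plate along y over the other slot: two dog-bone plates on two boss tubes (y = -82, +82 mm), 250 (y) x 84 mm (46 at the waist) x 52 mm high. Origin: centre of its underside, at mid waist, on the plate's top face. The bolt's place is where the link's x axis crosses the open slot, about 95 mm from this origin. Not to be moved.
- step_block: Stepped steel block, loose, 40 (x) x 36 (y) x 45 mm high, on the plate beyond the open slot, opposite the middle of the link's waist, about 144 mm along the link's +x from its origin. Origin: centre of its underside. Not to be moved.
Mind the look-alikes: they are no part of the job. What is shaped like the bolt_long but red is not meant. What is shaped like the rack but blue is not meant.

How it is judged:
On the way, in this order (a step that is already met when the one before it is completed fails the run):
1. the longest bolt has been drawn out of the rack, upright (z of bolt_long in the frame of rack above 0.05 m and angle between bolt_long's own z axis and vertical below 0.2 rad), for 0.1 s.
2. its head has been lowered lengthwise through the slot's throat, below the lips, opposite the middle of the link (x of bolt_long in the frame of slot_mouth between -0.006 and 0.006 m and z of bolt_long in the frame of slot_mouth below -0.032 m and angle between bolt_long's own z axis and vertical below 0.12 rad and y of bolt_long in the frame of link between -0.03 and 0.03 m and angle between the x axis of bolt_long and the y axis of tslot_plate, either way round below 0.35 rad), for 0.1 s.
At the end, for the whole second after the job is handed in: The longest T-bolt stands free, still and upright (0.12 rad) in the open slot, underside 32 mm or more below the plate's top, head square across the slot (0.3 rad), within 6 mm of its centre line and 30 mm of the link's middle along it; link, step block, other bolts within 15 mm of their starts (x of bolt_long in the frame of slot_mouth between -0.006 and 0.006 m and z of bolt_long in the frame of slot_mouth below -0.032 m and angle between bolt_long's own z axis and vertical below 0.12 rad and y of bolt_long in the frame of link between -0.03 and 0.03 m and angle between the x axis of bolt_long and the x axis of tslot_plate, either way round below 0.3 rad and linear speed of bolt_long below 0.02 m/s and angular speed of bolt_long below 0.2 rad/s and distance of each of link, step_block, bolt_medium, bolt_short from where it was at the start of the episode below 0.015 m); the robot touches nothing.
It fails at once if the bolt is dropped into the slot (horizontal distance between bolt_long and slot_mouth below 0.12 m and z of bolt_long in the frame of slot_mouth below 0 m and linear speed of bolt_long above 0.5 m/s).
It fails at once if the link is pushed out of place (distance of link from where it was at the start of the episode above 0.02 m).
It fails at once if the step block is pushed out of place (distance of step_block from where it was at the start of the episode above 0.02 m).
It fails at once if another bolt is pulled or knocked out of place (distance of any of bolt_medium, bolt_short from where it was at the start of the episode above 0.02 m).
It also fails if it takes over 51 s, if anything falls off the work surface, if the arm or the gripper's body presses on something with over 40 N, if the wrist force passes 120 N, or if a joint passes its speed limit or range.

## Working session

There is one attempt and no reset: what is moved stays moved. The work goes in short steps, each a Python script; the robot and the scene stay as the last script left them, time stands still between calls to the robot, and variables do not carry over. Pictures are saved under pics/ and viewed, at most 10 in all, crops included, and the job is handed in when it is done.

```bash
mkdir -p pics
python3 - <<'E'
from bench import *
import cv2
for c in("top","side"):
    im=read_camera(c); cv2.imwrite(f"pics/{c}0.png",im[:,:,::-1])
    p=camera_params(c); print(c,p["K"],p["camera_from_world"])
    for n in("bolt_long","rack","link","step_block","slot_mouth","tslot_plate"):
        print(n,[(tuple(round(v) for v in d["at"]),round(d["confidence"],2)) for d in tip_of(c,n)][:4])
print(read_time_s(),read_tcp_rot(),read_finger_gap())
E
```

```text
top [[412.56786218   0.         258.73954004]
 [  0.         412.56786218 191.9944801 ]
 [  0.           0.           1.        ]] [[ 0.00819522 -0.99995213 -0.00534565  0.08286571]
 [-0.98010009 -0.00697199 -0.19838145  0.55582303]
 [ 0.19833469  0.00686505 -0.98011031  1.0339784 ]
 [ 0.          0.          0.          1.        ]]
bolt_long [((199, 208), 0.66), ((162, 222), 0.47)]
rack [((201, 210), 0.56)]
link [((379, 216), 0.57)]
step_block [((382, 161), 0.74), ((376, 217), 0.26)]
slot_mouth [((380, 179), 0.61)]
tslot_plate [((375, 203), 0.62)]
side [[480.76339941   0.         259.78815838]
 [  0.         480.76339941 190.42345773]
 [  0.           0.           1.        ]] [[-0.98158223 -0.19090039  0.00730582  0.53902571]
 [-0.14925203  0.74243896 -0.65307596  0.05654924]
 [ 0.11924833 -0.64213817 -0.75725716  1.27162779]
 [ 0.          0.          0.          1.        ]]
bolt_long [((260, 296), 0.66), ((250, 256), 0.56)]
rack [((191, 320), 0.86), ((252, 257), 0.69)]
link [((290, 117), 0.71)]
step_block [((246, 108), 0.75)]
slot_mouth [((260, 108), 0.57)]
tslot_plate [((277, 132), 0.64)]
0.7 [ 2.20542536e-01  9.75377358e-01  7.76714425e-06 -9.92406478e-06] 0.0855453758983639
```

View pics/top0.png

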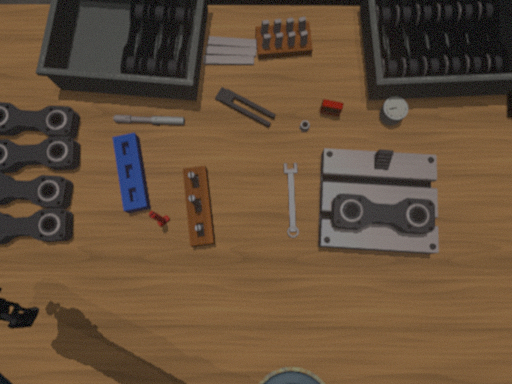

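View pics/side0.png

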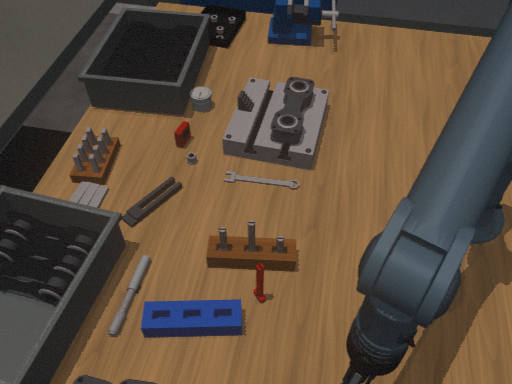

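The top view shows the wooden rack at about (199,207), the blue look-alike at (130,172), the red bolt at (159,218), and the plate at (380,200) with the link at (383,213) and the step block at (383,160). In the side view the tallest bolt stands in the middle pocket, its tip at about (251,224). I'll zoom in for the corners.

Run:
```python
import cv2,numpy as np
t=cv2.imread("pics/top0.png");s=cv2.imread("pics/side0.png")
def z(im,x,y,w,h,W,H): return cv2.convertScaleAbs(cv2.resize(im[y:y+h,x:x+w],(W,H),interpolation=cv2.INTER_CUBIC),alpha=1.3)
a=np.vstack([z(t,170,160,60,90,400,600)]);b=z(s,200,215,100,60,400,240)
c=z(s,215,70,120,100,400,333)
r=np.vstack([b,c,np.zeros((27,400,3),np.uint8)])
cv2.imwrite("pics/m1.png",np.hstack([a,r]))
cv2.imwrite("pics/m2.png",z(t,310,140,140,120,700,600))
```

```text
(no output)
```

View pics/m1.png

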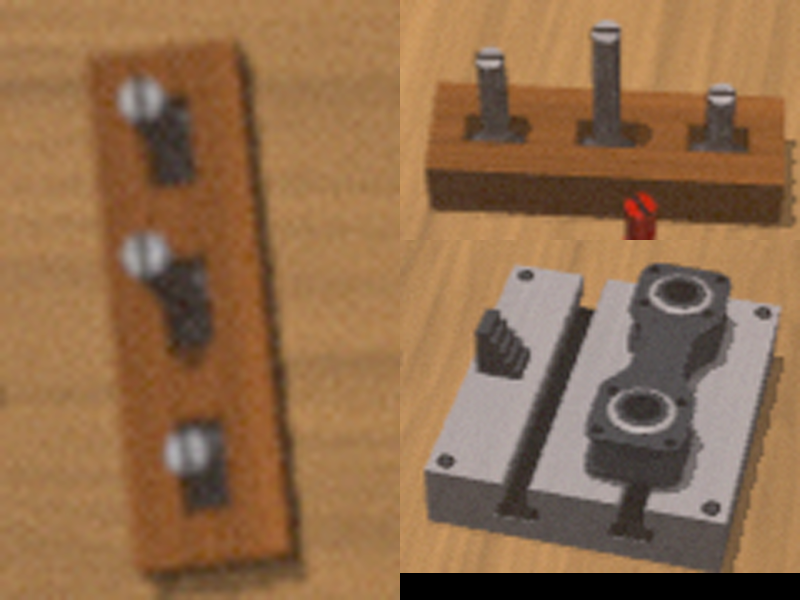

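View pics/m2.png

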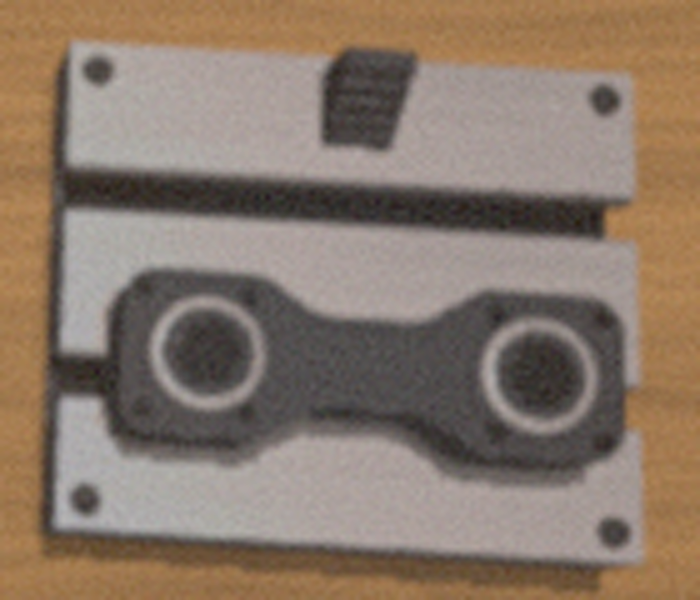

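The zooms show the long bolt's notched tip at m1 (146,255) from the top and (606,33) from the side. The corners of the rack and plate and the link's boss rings are clear in both views, so I'll fit the poses from them.

```bash
cat > geo.py <<'E'
import numpy as np
from bench import *
from scipy.optimize import least_squares
P={c:camera_params(c) for c in("top","side")}
def proj(c,X):
    X=np.atleast_2d(X);T=P[c]["camera_from_world"];q=(T[:3,:3]@X.T).T+T[:3,3];q=q@np.array(P[c]["K"]).T
    return q[:,:2]/q[:,2:]
def un(p,s,o,pan=(0,0)): return (np.atleast_2d(p)-np.array(pan)+.5)/s-.5+np.array(o)
def place(q,L): 
    c,s=np.cos(q[2]),np.sin(q[2]);L=np.atleast_2d(L)
    return np.c_[q[0]+c*L[:,0]-s*L[:,1],q[1]+s*L[:,0]+c*L[:,1],L[:,2]]
def fit(L,obs,q0):
    f=lambda q:np.concatenate([(proj(c,place(q,L))-u).ravel() for c,u in obs.items()])
    r=least_squares(f,q0,loss="soft_l1");return r.x,{c:(proj(c,place(r.x,L))-u).round(1).tolist() for c,u in obs.items()}
E
python3 - <<'E'
from geo import *
A=dict(s=400/60,o=(170,160));B=dict(s=4,o=(200,215),pan=(400,0));C=dict(s=10/3,o=(215,70),pan=(400,240));D=dict(s=5,o=(310,140))
h=lambda x,y,z:[[x,y,z],[x,-y,z],[-x,-y,z],[-x,y,z]]
def both(name,L,t,s,q0):
    print(name)
    for o in({"top":t},{"side":s},{"top":t,"side":s}): 
        q,r=fit(L,o,q0); print(q.round(4),r)
# plate: corners (+x,+y),(+x,-y),(-x,-y),(-x,+y)
both("plate",h(.13,.15,.06),un([(70,42),(632,73),(641,562),(52,530)],**D),un([(427,470),(516,265),(780,305),(722,522)],**C),[.55,-.2,0])
both("link",[[0,.082,.112],[0,-.082,.112]],un([(208,352),(541,375)],**D),un([(641,409),(680,293)],**C),[.5,-.2,0])
# rack x axis along world ~x ; corners (+x,+y) image top-left
both("rack",h(.105,.031,.045),un([(92,55),(240,43),(295,555),(142,575)],**A),un([(428,170),(437,83),(784,98),(788,186)],**B),[.5,.25,0])
both("tip",[[0,0,.145]],un([(146,255)],**A),un([(606,33)],**B),[.5,.25,0])
both("medtip",[[0,0,.115]],un([(141,100)],**A),un([(490,58)],**B),[.5,.25,0])
both("shorttip",[[0,0,.09]],un([(187,452)],**A),un([(721,94)],**B),[.5,.25,0])
E
```

```text
plate
[ 0.5385 -0.2285 -0.053 ] {'top': [[-0.2, -0.0], [-0.4, 0.2], [0.2, 0.3], [0.3, -0.5]]}
[ 0.5381 -0.229  -0.0536] {'side': [[-0.9, -0.3], [-0.4, -0.5], [0.3, 0.1], [1.1, 0.4]]}
[ 0.5383 -0.2286 -0.0533] {'top': [[-0.2, 0.0], [-0.3, 0.2], [0.3, 0.4], [0.3, -0.5]], 'side': [[-1.0, -0.2], [-0.5, -0.5], [0.2, 0.1], [1.0, 0.5]]}
link
[ 0.4948 -0.2247 -0.0628] {'top': [[0.0, 0.0], [-0.0, 0.0]]}
[ 0.4952 -0.2207 -0.0607] {'side': [[-0.0, 0.1], [0.0, -0.1]]}
[ 0.495  -0.2239 -0.0621] {'top': [[-0.3, -0.1], [-0.4, -0.1]], 'side': [[0.2, -0.6], [0.3, -0.7]]}
rack
[0.5213 0.2472 0.1352] {'top': [[-0.2, 0.5], [0.4, -0.5], [0.3, -0.0], [-0.4, 0.0]]}
[0.5197 0.2514 0.1481] {'side': [[-0.5, 0.1], [0.3, 0.1], [0.6, -0.1], [-0.3, -0.1]]}
[0.5206 0.2492 0.1421] {'top': [[-1.3, 0.9], [-0.7, -0.3], [-0.2, 0.2], [-0.9, 0.4]], 'side': [[-0.6, -1.0], [0.3, -0.9], [0.4, -0.7], [-0.6, -0.8]]}
tip
[0.5216 0.2489 0.    ] {'top': [[0.0, 0.0]]}
[0.5206 0.2526 0.    ] {'side': [[0.0, 0.0]]}
[0.5212 0.2504 0.    ] {'top': [[-0.6, 0.2]], 'side': [[-0.1, -0.8]]}
medtip
[0.5868 0.2584 0.    ] {'top': [[-0.0, -0.0]]}
[0.5861 0.2607 0.    ] {'side': [[-0.0, -0.0]]}
[0.5865 0.2594 0.    ] {'top': [[-0.4, 0.1]], 'side': [[-0.0, -0.5]]}
shorttip
[0.4564 0.2399 0.    ] {'top': [[0.0, 0.0]]}
[0.4558 0.242  0.    ] {'side': [[-0.0, 0.0]]}
[0.4561 0.2408 0.    ] {'top': [[-0.4, 0.1]], 'side': [[-0.0, -0.4]]}
```

Both views agree to about 2 mm. The bolt is at (0.521, 0.250), the rack yaw is 0.14, and the target is about (0.588, -0.230). Next I'll grasp the bolt, closing across the rack, and draw it out.

```bash
cat >> geo.py <<'E'
from scipy.spatial.transform import Rotation as Rn
def down(c): # tool pointing down, closing line at world yaw c
    y=np.array([np.cos(c),np.sin(c),0]);z=np.array([0,0,-1.]);return Rn.from_matrix(np.c_[np.cross(y,z),y,z]).as_quat()
def st(m=""): print(m,read_time_s(),"tcp",np.round(read_eef_pos(),4),"j",np.round(read_qpos(),2),"F",np.round(read_ft_force(),1),"gap",round(read_finger_gap(),4),"grip",round(float(np.max(read_grasp_force())),1))
PB=np.array([.5212,.2500]);RY=.142;PL=np.array([.5383,-.2287]);PY=-.0533
TG=np.array([.5883,-.2298])
E
python3 - <<'E'
from geo import *
best=None
for k in(0,-np.pi): # choice with last joint most central
    j=inverse_kinematics([*PB,.22],down(RY+np.pi/2+k)); print(k,None if j is None else np.round(j,2))
    if j is not None and(best is None or abs(j[6])<best[0]): best=(abs(j[6]),k)
k=best[1];C=RY+np.pi/2+k
move_ptp([*PB,.22],down(C)); st("above")
movel([*PB,.133],speed=.1); st("at")
move_gripper(.01,60); st("gripped")
movel([*PB,.16],speed=.06); st("up")
movel([*PB,.275],speed=.15); st("lift")
for r in(1.376,-1.766):
    j=inverse_kinematics([*TG,.275],down(C+(PY-RY)+np.pi/2*np.sign(r))); print(r,None if j is None else np.round(j,2))
import cv2
for c in("top","side"): cv2.imwrite(f"pics/{c}1.png",read_camera(c)[:,:,::-1])
a=cv2.imread("pics/side1.png");cv2.imwrite("pics/s1.png",cv2.resize(a[120:300,150:390],(800,600)))
print(k)
E
```

```text
0 [-0.67  0.28  0.17  1.81 -0.05  1.06  1.24]
-3.141592653589793 [-1.02  0.31  0.6   1.83 -0.2   1.06 -1.78]
above 2.2333 tcp [0.5207 0.2516 0.2201] j [-0.67  0.28  0.17  1.81 -0.06  1.06  1.24] F [ 0.7 -0.2  0.3] gap 0.085 grip 0.0
at 3.25 tcp [0.5219 0.2503 0.1337] j [-0.66  0.38  0.16  1.88 -0.08  0.89  1.26] F [ 1.6 -0.9  0.3] gap 0.0856 grip 0.0
gripped 3.9 tcp [0.5215 0.2502 0.1333] j [-0.66  0.38  0.16  1.88 -0.08  0.89  1.26] F [0.4 0.5 0.3] gap 0.0141 grip 58.4
up 4.5 tcp [0.521  0.25   0.1602] j [-0.66  0.35  0.17  1.86 -0.07  0.94  1.25] F [ 0.5  0.1 -3.6] gap 0.0141 grip 58.4
lift 5.4167 tcp [0.5203 0.2496 0.2737] j [-0.67  0.23  0.18  1.76 -0.04  1.16  1.23] F [ 0.  -0.2 -2.6] gap 0.0142 grip 58.4
1.376 [-0.6   0.74  1.38  1.66 -0.74  1.38 -2.31]
-1.766 [-0.26  0.39  0.73  1.65 -0.28  1.21  0.48]
0
```

View pics/s1.png

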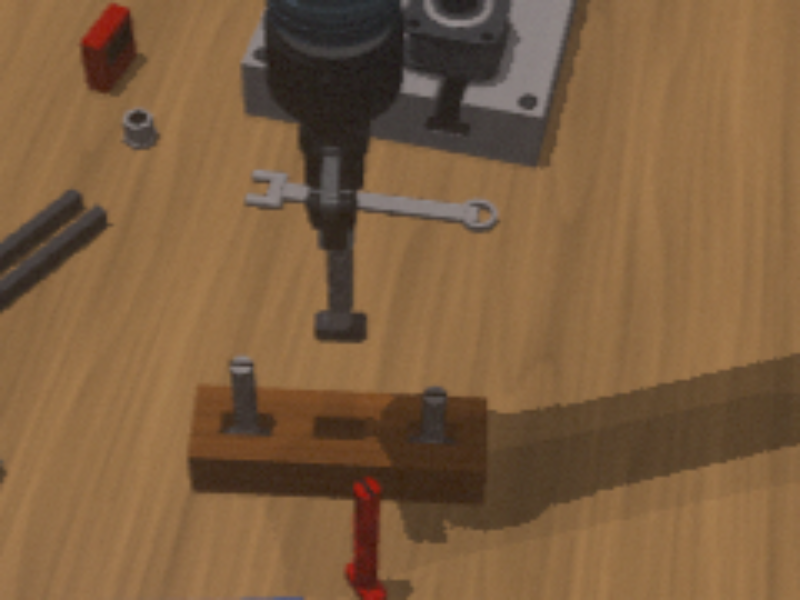

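The side view shows the bolt drawn out and upright, its head at crop pixel (340,327) parallel to the rack, with the other two bolts undisturbed. Next I'll carry it over the slot with the head along it, and check before entry.

```bash
cat >> geo.py <<'E'
CE=RY+np.pi/2+(PY-RY)-np.pi/2  # closing yaw for entry (across slot)
CF=CE-np.pi/2
E
python3 - <<'E'
from geo import *
import cv2
movel([*TG,.275],down(CE),speed=.2); st("over")
movel([*TG,.188],speed=.12); pause(.3); st("hover")
for y in(CF,CE+np.pi/2): print(np.round(inverse_kinematics([*TG,.145],down(y)),2))
ims={c:read_camera(c)[:,:,::-1].copy() for c in("top","side")}
for c in ims: cv2.imwrite(f"pics/{c}2.png",ims[c])
a=cv2.resize(ims["top"][150:230,340:420],(400,400),interpolation=cv2.INTER_CUBIC)
u=[225,60]; b=cv2.resize(ims["side"][60:140,220:300],(400,400),interpolation=cv2.INTER_CUBIC)
cv2.imwrite("pics/h2.png",cv2.convertScaleAbs(np.hstack([a,b]),alpha=1.5))
print("expected bottom",[proj(c,[[*TG,.07]]) for c in ims])
E
```

```text
over 8.0917 tcp [ 0.5885 -0.2286  0.2749] j [-0.21  0.38  0.66  1.64 -0.25  1.2   0.45] F [-0.2 -0.1 -3.1] gap 0.0143 grip 58.4
hover 9.2667 tcp [ 0.5888 -0.2299  0.1888] j [-0.18  0.47  0.63  1.72 -0.31  1.05  0.5 ] F [-0.6  0.5 -1.7] gap 0.0145 grip 58.4
[-0.38  0.64  0.93  1.76 -0.58  1.04 -0.86]
[ 0.09  0.47  0.28  1.74 -0.15  0.96  1.94]
expected bottom [array([[379.82164795, 179.37299238]]), array([[261.77676887, 107.55355993]])]
```

View pics/h2.png

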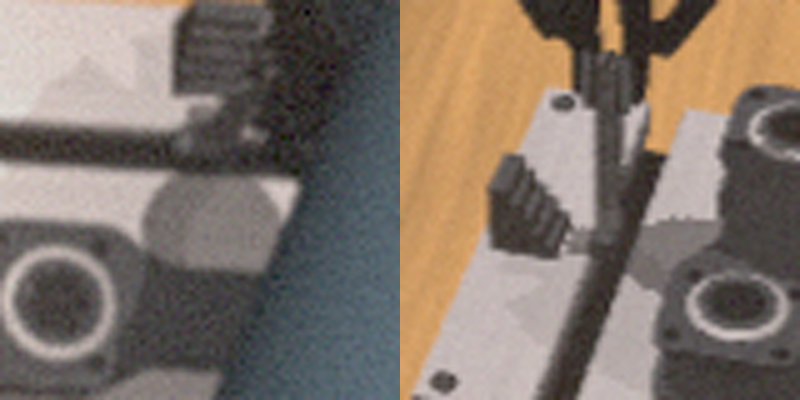

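The hover picture shows the bolt foot at about (606,240), over the slot, matching the expected (609,238) to within about 1 mm, with the head along the slot. I'll lower it in guarded steps.

Run:
```python
from geo import *
f0=np.array(read_ft_force()); 
for z in(.179,.174,.170,.164,.157,.150,.142):
    movel([*TG,z],speed=.04); f=np.array(read_ft_force())-f0
    print(z,np.round(read_eef_pos(),4),f.round(1))
    if np.linalg.norm(f)>15: print("STOP");break
pause(.3); st("end")
```

```text
0.179 [ 0.5878 -0.2295  0.1782] [-0.4  1.1  0.2]
0.174 [ 0.588  -0.2296  0.1736] [0.4 0.4 0.2]
0.17 [ 0.588  -0.2296  0.1696] [-0.6  0.7  0.1]
0.164 [ 0.5879 -0.2296  0.1634] [0.3 1.1 0.4]
0.157 [ 0.5879 -0.2296  0.1564] [0.1 0.5 0.2]
0.15 [ 0.588  -0.2296  0.1495] [-1.1  1.6  0.1]
0.142 [ 0.5879 -0.2296  0.1414] [ 0.2  0.  -0.7]
end 11.8667 tcp [ 0.5884 -0.2299  0.1422] j [-0.16  0.52  0.6   1.75 -0.35  0.97  0.53] F [ 0.4  0.7 -2.6] gap 0.0143 grip 58.5
```

It went in without any contact force. Now for the quarter turn, in steps.

Run:
```python
from geo import *
f0=np.array(read_ft_force())
for i in range(1,7):
    movel([*TG,.142],down(CE-np.pi/2*i/6),speed=.05); f=np.array(read_ft_force())-f0
    print(i,read_time_s(),np.round(read_eef_pos(),4),f.round(1),np.round(read_ft_torque(),2))
    if np.linalg.norm(f)>20: print("STOP");break
else:
    for z in(.1405,.1395,.1385,.1375):
        movel([*TG,z],speed=.02); pause(.1); f=np.array(read_ft_force())-f0; print(z,np.round(read_eef_pos(),4),f.round(1))
        if f[2]>5: break
st("end")
```

```text
1 12.275 [ 0.5884 -0.2297  0.142 ] [-0.7 -0.4  0.5] [-0.02 -0.01 -0.02]
2 12.6833 [ 0.5883 -0.2298  0.142 ] [-0.  -1.2  0.3] [-0.1   0.02 -0.  ]
3 13.0917 [ 0.5883 -0.2297  0.142 ] [-0.9  0.2 -0.4] [-0.03  0.01 -0.03]
4 13.5 [ 0.5883 -0.2298  0.142 ] [-0.4 -0.2  1.3] [ 0.   -0.05  0.01]
5 13.9083 [ 0.5883 -0.2298  0.142 ] [-0.6 -0.7 -0.2] [-0.02  0.01  0.01]
6 14.3167 [ 0.5883 -0.2298  0.142 ] [ 0.2 -0.3  0.5] [-0.05 -0.04  0.03]
0.1405 [ 0.5882 -0.2298  0.1405] [-1.5 -0.6  0.1]
0.1395 [ 0.5887 -0.23    0.1404] [-1.6  1.3  7.7]
end 15.0167 tcp [ 0.5887 -0.23    0.1404] j [-0.39  0.66  0.95  1.77 -0.62  1.05 -0.84] F [-1.3  2.   5.1] gap 0.0144 grip 59.2
```

The bolt touched the floor at the expected height. I'll release it, retreat and look.

Run:
```python
from geo import *
import cv2
move_gripper(.05); st("open")
movel([*TG,.25],speed=.12)
move_ptp([.45,.1,.35],down(CF)); pause(.3); st("away")
ims={c:read_camera(c)[:,:,::-1].copy() for c in("top","side")}
for c in ims: cv2.imwrite(f"pics/{c}3.png",ims[c])
a=cv2.resize(ims["top"][140:240,330:430],(400,400),interpolation=cv2.INTER_CUBIC)
b=cv2.resize(ims["side"][60:160,215:315],(400,400),interpolation=cv2.INTER_CUBIC)
cv2.imwrite("pics/h3.png",cv2.convertScaleAbs(np.hstack([a,b]),alpha=1.4))
for z in(.152,.06): print("expected",z,[((proj(c,[[*TG,z]])-o)*4).round() for c,o in(("top",(330,140)),("side",(215,60)))])
```

```text
open 15.45 tcp [ 0.5882 -0.2298  0.1393] j [-0.39  0.66  0.95  1.77 -0.62  1.04 -0.84] F [-0.7 -0.2  0.2] gap 0.0503 grip 0.0
away 18.2167 tcp [0.4503 0.0993 0.35  ] j [-1.58 -0.3   1.1   1.94  0.28  1.35 -2.19] F [-0.5  0.5 -0.6] gap 0.0498 grip 0.0
expected 0.152 [array([[237., 127.]]), array([[188., 100.]])]
expected 0.06 [array([[195., 161.]]), array([[187., 201.]])]
```

View pics/h3.png

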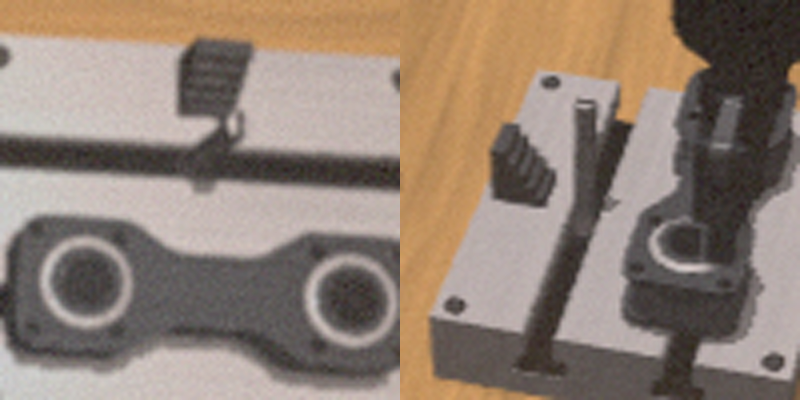

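The bolt stands upright in the slot. Its tip is at (235,126) in the top view and (586,103) in the side view, against an expected (237,127) and (588,100), and the link and step block are in place.

```bash
python3 -c "
from bench import *
print(sign_off())"
```

```text
the job is handed in; nothing more can be done
None
```

The longest T-bolt now stands upright in the open slot, opposite the middle of the link's waist. Its head was turned a quarter turn to lie across the slot, the gripper has let go, and the job is handed in; sign-off returned no verdict.

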